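Face the flux tub's label front and set its brake

ROBOT

A 6-joint arm with a two-finger parallel gripper is mounted at the origin on the work surface. World frame = base frame: x ahead of the robot, y to its left, z up, the work surface at z = 0. Lengths are in m, angles in degrees, forces in N, time in s.
With the tool pointing down it reaches from about 0.3 to 0.775 m from the base axis. Payload 14.6 kg.
Tool frame: the origin (TCP) lies at the very end of the fingers, on their centre line; the grasp point (between the pads) lies bot.hold_point_z behind it (bot.hold_point_z is the distance from the TCP to the grasp point, in m); z points along the fingers, y is the line along which they close (so a half turn about z gives the same grasp; the last joint's range is limited). The gripper opens to 94 mm and grips with 3 to 60 N. Pads are 16 mm wide; open, the fingers measure 119 mm over their backs; the gripper's body (75 mm by 177 mm) begins 78 mm behind the grasp point.
Start: joints at [62.017, 17.183, 87.147, -0, 75.671, -3.816], TCP at [0.225, 0.502, 0.205] pointing down, gripper open.
Joint ranges: [-173.82, 173.82], [-45.26, 126.66], [13.44, 144.39], [-59.66, 239.66], [0, 175.72], [-146.38, 146.38]. Speed limits (degrees/s): [127.2, 127.2, 147.25, 180, 180, 180].

INTERFACE

Orientations are given as [roll, pitch, yaw] about the fixed x, y, z axes, in that order (R = Rz(yaw) Ry(pitch) Rx(roll)).
In Python, from workcell import bot gives the robot as it stands. The module is installed in compiled form; this text tells all that it offers.
- The arm moves only by the tool send_rows, never from a script. Its argument "moves" is a list of rows, each a list of 3 entries, a list of its own where there are three numbers: the shift along the world's x, y, z in m, then the turn, a rotation vector about the world's x, y, z in degrees, then the closure, from 0 (fully open) to 1 (shut). In form: [[[x, y, z], [ax, ay, az], grip], ...]. A call has 1 to 20 rows; each row shifts and turns the commanded pose from where the row before left it; what a row does not reach is not made up. A row lasts 1/8 s, in which the tool goes at most 62.5 mm and 10.7 degrees, less where a joint would pass 70% of its speed; a pose out of reach is approached as far as the arm can. A call with a gripper value outside its range is refused whole. The fingers move at their own pace and stop on an object; "grip_force" is the grip in N (left out, the last holds). Time passes only in rows, so rows that do not move let the fingers close. It gives the time, the measured TCP pose, the force, the opening and the grip force at its end, in the units of the state.
- bot.get_obs(): the state, without advancing time (a new reading comes with each control period).
- bot.read_camera(name): name is "side" or "top"; returns a dict with "image" (400x640x3 uint8, blue, green, red), "fx", "fy", "cx", "cy" (pixels), "view" (4x4, takes a point from world to camera coordinates). Camera axes: x right, y down, z forward; pixel columns grow to the right and rows downward; lengths in m; the calibration is good to about 2 mm. A picture is of the moment at which its call begins. There is no depth.
- bot.job_done(): hands the job in; it is judged then, once.
The state is a dict: "clock": time; "joints": joint angles; "qvel": joint speeds; "joint_efforts": joint torques, N m; "position": TCP position; "ee_rot": TCP orientation; "ft_force": force on the tool from outside, world axes, zero at the start; "torque": the same for the moment, N m; "width": opening from 0.0 (shut) to 1.0 (fully open); "grasp_force": force on a finger pad.
Only numpy, scipy, OpenCV 4.12 (cv2) and the standard library are available. Lean on these libraries where they do the work, as an engineer would, in place of code of your own. Each camera call takes 0.05 s, during which the arm holds its last target. There are 200 camera calls.

TASK

On the repair bench a wide glass tub stands in a swivel saucer: roll it round by rubbing its side gently with a fingertip until its paper label faces the pointer on the front of the stand. Then push the sliding brake up until its rubber pad rests against the glass, so that the tub stays put with the label at the front. Press lightly: do not tip the tub or lean hard on the glass, and leave the other things on the bench alone.

Things in the scene. Friction and masses are not known exactly. Their poses are not given: they have to be found in the camera images.
- stand: Fixed flat aluminium stand, plate 260 x 124 x 12 mm, reaching from 175 mm behind to 85 mm in front of its origin. Origin at table level, directly under the saucer's turning axis. Its +x axis points to its front, where a small steel pointer bar (18 mm long, 6 mm wide, its top 24 mm above the table) stands 73 mm from the origin; the brake is on the -x side. z up.
- tub: Loose amber glass tub, 100 mm across (wider than the gripper opens), 62 mm high, about 0.8 kg. Plain upright glass from 0 to 46 mm above its underside, black lid 96 mm across above that. Origin at the centre of its underside, 18 mm above the table; +x points from its middle to the middle of its label; z up. Over 22 N on it from the fingers or the brake pad counts as breaking it.
- saucer: Grey plastic saucer, 112 mm across, rim top 34 mm above the table, that holds the tub with 1 mm of play and turns with it endlessly either way, stiffly (0.08 N m, about 2 N along the tub's side). Origin on its turning axis, 14 mm up. It runs out of true: the tub's centre is 4 mm off the axis, so the tub's side wanders in and out as it turns. A fingertip pressed on the glass at 3 to 8 N rolls it.
- tub_label (a point): Middle of the white paper label on the tub's side, 50 mm out from the tub's middle and 23 mm above its underside. The label is 45 mm wide and 34 mm high, with a 12 mm wide paper strip that runs up and 30 mm inward over the lid.
- brake (a joint): Slide of the brake, m: 0 is fully back; grows as the brake moves along the stand's +x towards the tub (travel 38 mm). It stays where it is left; moving it takes about 3 N. The pad meets the glass after about 24 to 34 mm, depending on how the tub sits.
- brake_face (a point): Middle of the front of the brake's rubber pad (34 mm wide, 16 mm high), 51 mm above the table, 79 mm behind the stand's origin when the brake is fully back. The pad faces the tub along the stand's +x.
- brake_back (a point): Middle of the back of the brake's steel block, 60 mm behind the pad's face and 65 mm above the table. The block, to be pushed from behind or pinched from above across its 24 mm width, is 25 mm long, 24 mm wide, and rises from the plate to 85 mm above the table.
- small_jar: Bystander: small amber jar 52 mm across, 58 mm high, loose; origin under its centre.
- solder_reel: Bystander: grey reel standing on its flange, 56 mm across, 42 mm high, loose; origin under its centre.
- phone: Bystander: phone lying flat, 140 x 68 x 8 mm, loose; origin under its centre.
- tweezers: Bystander: brass tweezers lying flat, 130 mm long, loose; origin under their middle.
- driver: Bystander: screwdriver lying on the bench, 150 mm long, loose.
- tip_cup: Bystander: steel cup 60 mm across, 60 mm high, loose; origin under its centre.
- screw_tray: Bystander: aluminium tray 120 x 80 x 20 mm, loose; origin under its centre.
Things that resemble listed ones, but are neither listed nor needed, are in the scene too. Leave any turquoise look-alike of the tub alone.

How it is judged (in metres and radians):
On the way, in this order (a step that is already met when the one before it is completed fails the run):
1. the tub stands in its saucer with its label facing the stand's pointer (within 10 degrees) (angle between the x axis of tub and the x axis of stand, either way round below 0.175 rad and x of tub_label in the frame of stand above 0.02 m and angle between tub's own z axis and vertical below 0.04 rad and z of tub in the frame of stand below 0.021 m and horizontal distance between tub and stand below 0.008 m), for 0.2 s.
2. the brake pad rests against the glass, with the label still at the front (all of step 1 and horizontal distance between brake_face and tub below 0.0515 m), for 0.2 s.
At the end, for the whole second after the job is handed in: The tub stands upright in its saucer at rest, its label facing the stand's pointer within 10 degrees, and the brake pad is up against the glass (gap under 1.5 mm) (all of step 2 and linear speed of tub below 0.02 m/s and angular speed of tub below 0.1 rad/s); the robot touches nothing.
It fails at once if the fingers press on the tub with more than 22 N (contact force between the fingers and tub above 22 N).
It fails at once if the brake presses on the tub with more than 22 N (contact force between brake and tub above 22 N).
It fails at once if the tub tips by more than 10 degrees (angle between tub's own z axis and vertical above 0.175 rad).
It fails at once if a bystander is moved by more than 15 mm (distance of any of small_jar, solder_reel, phone, tweezers, driver, tip_cup, screw_tray from where it was at the start of the episode above 0.015 m).
It also fails if it takes over 72 s, if anything falls off the work surface, if the arm or the gripper's body presses on something with over 40 N, if the wrist force passes 120 N, or if a joint passes its speed limit or range.

## Working session

There is one attempt and no reset: what is moved stays moved. The work goes in short steps, Python scripts to look and compute and a tool call to move; the robot and the scene stay as the last step left them, time stands still between calls to the robot, and variables do not carry over. Pictures are saved under pics/ and viewed, at most 10 in all, crops included, and the job is handed in when it is done.

Besides the shell and the picture viewer there is one more tool, called after ">>>" by a JSON object that holds its "api" and its "payload". send_rows: Moves the arm, as the interface text tells. Its arguments: {"type":"object","properties":{"moves":{"type":"array","items":{"type":"array"}},"grip_force":{"type":"number"}},"required":["moves"]}

```bash
mkdir -p pics
cat > h.py <<'E'
import numpy as np, cv2
from workcell import bot
def ray(c,u,v):
    V=c["view"];R=V[:3,:3];o=-R.T@V[:3,3]
    return o,R.T@np.array([(u-c["cx"])/c["fx"],(v-c["cy"])/c["fy"],1.])
def onz(c,u,v,z):
    o,d=ray(c,u,v);return o+d*(z-o[2])/d[2]
def proj(c,p):
    q=c["view"]@np.r_[p,1];return c["fx"]*q[0]/q[2]+c["cx"],c["fy"]*q[1]/q[2]+c["cy"]
def tri(c1,p1,c2,p2):
    A=[];b=[]
    for c,p in((c1,p1),(c2,p2)):
        o,d=ray(c,*p);d=d/np.linalg.norm(d);P=np.eye(3)-np.outer(d,d);A.append(P);b.append(P@o)
    return np.linalg.lstsq(np.vstack(A),np.hstack(b),rcond=None)[0]
E
python3 - <<'E'
from h import *
for n in("top","side"):
    c=bot.read_camera(n);cv2.imwrite(f"pics/{n}0.png",c["image"]);print(n,c["fx"],c["cx"],c["cy"],np.round(c["view"],3).tolist())
print(bot.hold_point_z,bot.get_obs())
E
```

```text
top 434.56801915454787 319.72468233569725 197.335796659923 [[0.007, -1.0, 0.01, -0.034], [-0.996, -0.008, -0.091, 0.605], [0.091, -0.009, -0.996, 1.234], [0.0, 0.0, 0.0, 1.0]]
side 408.51721666781197 317.7164239311034 194.50785888564326 [[0.672, -0.74, -0.023, -0.43], [-0.391, -0.328, -0.86, 0.277], [0.629, 0.587, -0.51, 0.863], [0.0, 0.0, 0.0, 1.0]]
0.0188 {'clock': 0.1, 'joints': array([ 6.20164938e+01,  1.72140847e+01,  8.71755369e+01,  1.81137746e-04,
        7.56711975e+01, -3.81656130e+00]), 'qvel': array([ 0.0947287 , -0.09481175, -0.01080201,  0.01344736, -0.12072118,
       -0.02219642]), 'joint_efforts': array([ 2.14841821e-03, -5.32642543e+01, -3.53287840e+01,  7.09578814e-02,
        2.34411116e-02, -6.97129735e-05]), 'position': array([0.22506696, 0.50158749, 0.20493628]), 'ee_rot': array([-1.79939327e+02, -4.22332547e-03,  1.55833008e+02]), 'ft_force': array([-0.41629572,  0.07390976,  0.11868957]), 'torque': array([ 0.01037445,  0.01512209, -0.0200783 ]), 'grasp_force': 0.0, 'width': 1.0002827031626924}
```

View pics/top0.png

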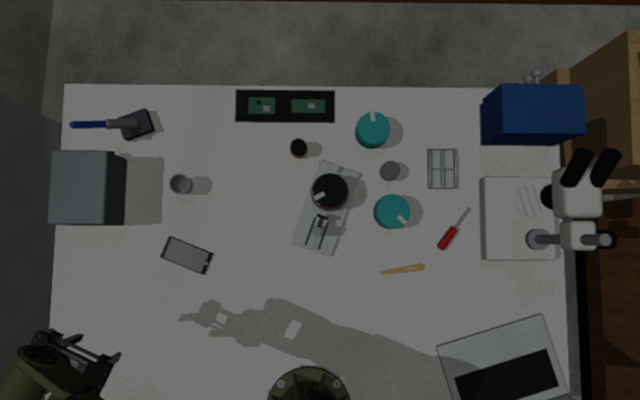

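View pics/side0.png

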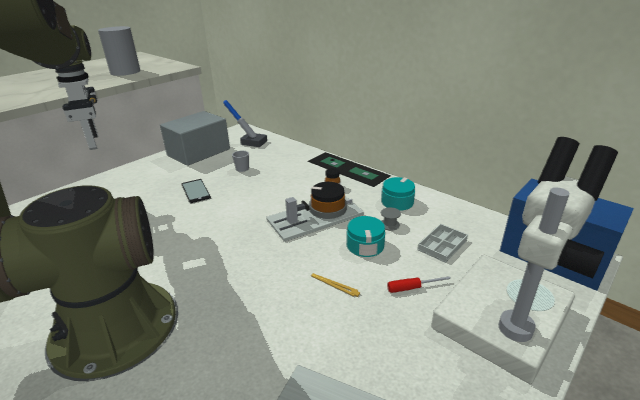

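The top view shows the tub at about (330,191), its strip at (320,196) towards lower-left, and the brake at (320,225). In the side view the tub is at (328,200) and the brake at (291,210). I'll zoom in next.

Run:
```python
from h import *
c=bot.read_camera("top");s=bot.read_camera("side")
a=cv2.resize(c["image"][150:265,280:420],None,fx=4,fy=4,interpolation=cv2.INTER_CUBIC)
b=cv2.resize(s["image"][160:250,255:395],None,fx=4,fy=4,interpolation=cv2.INTER_CUBIC)
a=cv2.convertScaleAbs(a,alpha=1.6)
cv2.imwrite("pics/z0.png",a);cv2.imwrite("pics/z0s.png",b)
g=c["image"].max(2).astype(int)
m=((g<60)).astype(np.uint8);m[:, :300]=0;m[:,352:]=0;m[:165]=0;m[212:]=0
m=cv2.morphologyEx(m,cv2.MORPH_CLOSE,np.ones((7,7)))
n,l,st,ce=cv2.connectedComponentsWithStats(m)
for i in range(1,n):
    if st[i,4]>50:
        k=cv2.findContours((l==i).astype(np.uint8),0,1)[0][0]
        e=cv2.minEnclosingCircle(k);print(st[i],e,cv2.fitEllipse(k),onz(c,*e[0],.08))
```

```text
[ 312  173   37   38 1117] ((330.0492858886719, 191.78639221191406), 19.023723602294922) ((329.9360656738281, 191.77256774902344), (36.68910217285156, 36.93682098388672), 3.1792986392974854) [ 0.6162176  -0.05769902  0.08      ]
```

View pics/z0.png

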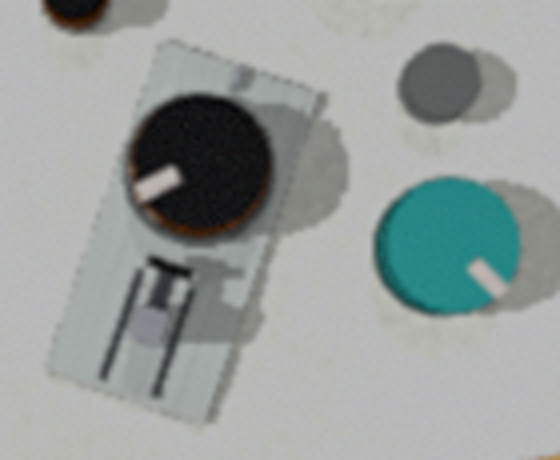

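View pics/z0s.png

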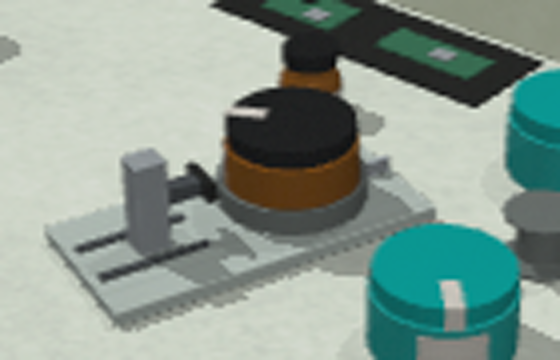

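Zoomed crops (4x): the plate corners in the top view are near (167,40), (325,97), (48,373) and (207,425). The strip runs from (140,195) to (178,172), and the brake block top is at (152,325). In the side crop the lid top is centred near (291,126) and the block top at (145,160).

```bash
cat >> h.py <<'E'
S0=None
def strip(c,lid,tol=0.05):
    "label angle in world (deg) from white strip on lid, lid centre (x,y) at z=.08"
    im=c["image"].astype(int)
    out=[]
    for v in range(160,230):
        for u in range(295,365):
            p=onz(c,u,v,.0805)[:2]-lid
            r=np.hypot(*p)
            if .022<r<.044 and im[v,u].min()>75: out.append(p)
    out=np.array(out)
    if len(out)<4: return None,len(out)
    m=out.mean(0);return np.degrees(np.arctan2(m[1],m[0])),len(out)
def lid(c):
    g=c["image"].max(2)
    m=(g<60).astype(np.uint8);m[:, :300]=0;m[:,352:]=0;m[:165]=0;m[212:]=0
    m=cv2.morphologyEx(m,cv2.MORPH_CLOSE,np.ones((7,7)))
    n,l,st,ce=cv2.connectedComponentsWithStats(m)
    i=1+np.argmax(st[1:,4]);k=cv2.findContours((l==i).astype(np.uint8),0,1)[0][0]
    e=cv2.fitEllipse(cv2.convexHull(k));return onz(c,*e[0],.08)[:2],e
E
python3 - <<'E'
from h import *
c=bot.read_camera("top");s=bot.read_camera("side")
T=lambda x,y:(280+(x+.5)/4-.5,150+(y+.5)/4-.5)
Sd=lambda x,y:(255+(x+.5)/4-.5,160+(y+.5)/4-.5)
P=[onz(c,*T(*q),.012)[:2] for q in((167,40),(325,97),(207,425),(48,373))]
print(np.round(P,4)); f=(P[0]+P[1])/2;b=(P[2]+P[3])/2
print("len",np.linalg.norm(f-b),"w",np.linalg.norm(P[0]-P[1]),np.linalg.norm(P[3]-P[2]))
u=(f-b)/np.linalg.norm(f-b);o=(f+b)/2-.045*-1*u*1.0
print("yaw",np.degrees(np.arctan2(u[1],u[0])),"origin from centre",(f+b)/2+.045*u)
L,e=lid(c);print("lid",L,strip(c,L))
print("lid tri",tri(c,e[0],s,Sd(291,126)))
print("brake block top tri",tri(c,T(152,325),s,Sd(145,160)))
print("block top",onz(c,*T(152,325),.085),"pointer",onz(c,*T(242,78),.024),"strip",onz(c,*T(140,195),.08),onz(c,*T(178,172),.08))
for n,q in dict(reel=(440,83),turq=(450,245),jar=(77,3)).items(): print(n,onz(c,*T(*q),.05))
# lid px fill: check
o_=(f+b)/2+.045*u
for q,z in ((o_,.012),):print(proj(c,np.r_[q,z]))
E
```

```text
[[ 0.7189 -0.0337]
 [ 0.6773 -0.1508]
 [ 0.4362 -0.0647]
 [ 0.4729  0.0512]]
len 0.2581162868334968 w 0.12426884672291823 0.12157026176039817
yaw -19.34931789473909 origin from centre [ 0.61879463 -0.06444639]
lid [ 0.61636507 -0.05738424] (np.float64(108.33317617589485), 37)
lid tri [ 0.61790246 -0.05849961  0.07409135]
brake block top tri [ 0.50717231 -0.02375705  0.08363855]
block top [ 0.50729436 -0.02387793  0.085     ] pointer [ 0.68906564 -0.08874499  0.024     ] strip [ 0.59744396 -0.01487552  0.08      ] [ 0.61373482 -0.04120409  0.08      ]
reel [ 0.68257482 -0.22956027  0.05      ]
turq [ 0.56612628 -0.2358187   0.05      ]
jar [0.7384682  0.03167875 0.05      ]
(np.float64(331.57387544811746), np.float64(193.32569613154797))
```

>>> {"api": "send_rows", "payload": {"moves": [[[0.018,-0.024,0],[0,0,2.2],1],[[0.018,-0.024,0],[0,0,2.2],1],[[0.018,-0.024,0],[0,0,2.2],1],[[0.018,-0.024,0],[0,0,2.2],1],[[0.018,-0.024,0],[0,0,2.2],1],[[0.018,-0.024,0],[0,0,2.2],1],[[0.018,-0.024,0],[0,0,2.2],1],[[0.018,-0.024,0],[0,0,2.2],1],[[0.018,-0.024,0],[0,0,2.2],1],[[0.018,-0.024,0],[0,0,2.2],1],[[0.018,-0.024,0],[0,0,2.2],1],[[0.018,-0.024,0],[0,0,2.2],1],[[0.018,-0.024,0],[0,0,2.2],1],[[0.018,-0.024,0],[0,0,2.2],1],[[0.018,-0.024,0],[0,0,2.2],1],[[0.018,-0.024,0],[0,0,2.2],1],[[0.018,-0.024,0],[0,0,2.2],1],[[0.018,-0.024,0],[0,0,2.2],1],[[0.018,-0.024,0],[0,0,2.2],1],[[0.018,-0.024,0],[0,0,2.2],1]], "grip_force": 20}}

```text
clock: 2.8
position: [0.5857, 0.0209, 0.2054]
ee_rot: [180.0, -0.0, -160.1]
ft_force: [1.1, 0.8, 0.2]
width: 0.004
grasp_force: 0.0
```

>>> {"api": "send_rows", "payload": {"moves": [[[0.0015,-0.002,-0.04],[0,0,0],1],[[0.0015,-0.002,-0.04],[0,0,0],1],[[0,0,-0.04],[0,0,0],1],[[0,0,-0.03],[0,0,0],1],[[0,0,-0.01],[0,0,0],1],[[0,0,0],[0,0,0],1],[[0,0,0],[0,0,0],1]]}}

```text
clock: 3.68
position: [0.5889, 0.0178, 0.0468]
ee_rot: [-180.0, 0.1, -160.2]
ft_force: [-0.2, -0.5, 0.2]
width: 0.008
grasp_force: 0.0
```

Run:
```python
from h import *
c=bot.read_camera("top");s=bot.read_camera("side")
a=cv2.convertScaleAbs(cv2.resize(c["image"][150:250,280:380],None,fx=4,fy=4,interpolation=cv2.INTER_CUBIC),alpha=1.6)
b=cv2.resize(s["image"][150:250,255:355],None,fx=4,fy=4,interpolation=cv2.INTER_CUBIC)
cv2.imwrite("pics/z1.png",np.hstack([a,b]));o=bot.get_obs();print(o["position"],o["ft_force"])
```

```text
[0.58874277 0.01778317 0.04664835] [ 0.25042657 -0.16708944 -0.16115215]
```

View pics/z1.png

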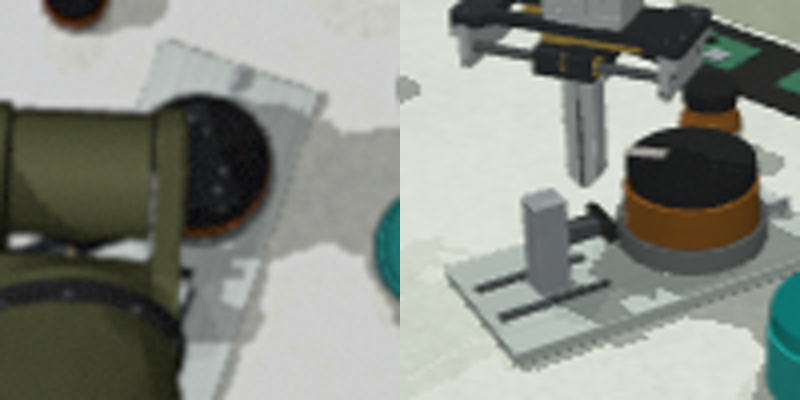

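The side crop shows the closed fingertip at about (585,185), clear of the tub, with the strip visible at (648,153). Approaching now.

>>> {"api": "send_rows", "payload": {"moves": [[[0.002,-0.0056,0],[0,0,0],1],[[0.0017,-0.0047,0],[0,0,0],1],[[0.001,-0.0028,0],[0,0,0],1],[[0.0003,-0.0009,0],[0,0,0],1],[[0,0,0],[0,0,0],1],[[0,0,0],[0,0,0],1]]}}

```text
clock: 4.53
position: [0.5931, 0.0039, 0.0454]
ee_rot: [-180.0, -0.0, -160.2]
ft_force: [0.1, 0.2, 0.3]
width: 0.004
grasp_force: 0.0
```

```bash
cat >> h.py <<'E'
AX=np.array([.619,-.064])
def label(c,lim=.5,show=False):
    "strip direction from side camera; returns angle of mean and of strip axis, lid centre"
    im=c["image"].astype(int);V,U=np.mgrid[150:250,255:400]
    P=np.array([onz(c,u,v,.08)[:2] for u,v in zip(U.ravel(),V.ravel())])
    px=im[V.ravel(),U.ravel()]
    d=P-AX
    dark=(px.max(1)<50)&(np.hypot(*d.T)<.058)
    w=(px.min(1)>90)&(np.hypot(*d.T)<.046)
    m=P[w]
    return P[dark].mean(0),w.sum(),m.mean(0) if len(m) else None
def where():
    o=bot.get_obs();d=o["position"][:2]-AX;r=np.hypot(*d);a=np.arctan2(d[1],d[0])
    f=o["ft_force"];n=d/r;t=np.array([-n[1],n[0]])
    print("t",round(o["clock"],2),"r",round(r*1e3,2),"alpha",round(np.degrees(a),1),"z",round(o["position"][2],4),"Fn",round(f[:2]@n,2),"Ft",round(f[:2]@t,2),"Fz",round(f[2],2),"yaw",round(o["ee_rot"][2],1))
def look():
    where();c=bot.read_camera("side");L,n,m=label(c)
    if m is not None:
        print("dark c",np.round(L,4),"n",n,"strip",np.round(m,4),"ang about axis",np.round(np.degrees(np.arctan2(*(m-AX)[::-1])),1))
E
python3 -c "
from h import *
look()"
```

```text
t 4.53 r 72.63 alpha 110.9 z 0.0454 Fn 0.12 Ft -0.15 Fz 0.31 yaw -160.2
dark c [ 0.6123 -0.0685] n 19 strip [ 0.617  -0.0437] ang about axis 95.7
```

>>> {"api": "send_rows", "payload": {"moves": [[[0.0012,-0.0033,0],[0,0,0],1],[[0.0003,-0.0009,0],[0,0,0],1],[[0.0003,-0.0009,0],[0,0,0],1],[[0,0,0],[0,0,0],1],[[0,0,0],[0,0,0],1]]}}

```text
clock: 5.2
position: [0.5946, -0.0002, 0.0455]
ee_rot: [179.9, -0.0, -160.1]
ft_force: [-2.9, 8.6, 2.6]
width: 0.004
grasp_force: 4.7
```

```bash
python3 -c "
from h import *
look()
s=bot.read_camera('side');g=s['image'].min(2)[180:205,300:352]
print('\n'.join(' '.join('%3d'%x for x in r[::2]) for r in g))
print([np.round(proj(s,[.617+.048*np.cos(a),-.06+.048*np.sin(a),.08]),1).tolist() for a in np.radians([0,70,90,110,130,180,270])],proj(s,[.617,-.06,.08]))"
```

```text
t 5.2 r 68.27 alpha 110.9 z 0.0455 Fn 9.04 Ft -0.36 Fz 2.63 yaw -160.1
dark c [ 0.6124 -0.0689] n 19 strip [ 0.6133 -0.0374] ang about axis 102.1
216 148 128 116 129 106 174 215 215 215 215 216 150  25  25  26  27  28  25  26 136 212 211 210 210 213
216 149 128  97 129 106 174 217 217 217 216 215 176  30  30  31  40  32  22  23 123 210 208 208 208 212
215 141 128  96 129 107 176 217 216 215 153  96  41  36  36  36  35  35  29  26 140 209 207 207 211 212
213 138 128  96 128 107 177 219 217  97  37  36  35  33  34  36  33  35  36  74 170 209 211 211 212 206
214 156 128  98 128 106 175 216  75  35  35  33  33  35  33  35  36  36  34  35 111 208 209 208 212 212
217 157 129  99 128 109 174 154  36  35  34  34  33  35  36  35  33  36  34  32  35 192 211 211 214 214
216 156 128  98 128 108 146  84  42  34  29  27  34  34  33  35  34  35  33  35  34  63 154 211 211 212
217 170 128  77 129 108 140 145 145 123 118  50  27  25  35  35  35  35  35  36  34  35 143 202 214 214
219 174 129  78 129 108 116 142 145 148 145  59  25  28  28  28  29  34  34  36  34  34 142 156 157 213
217 171 127  79 12
[... 1122 characters left out ...]
167
214 149 206 212 216 129  31  24  24  27  27  26  28  27  26  25  27  25  25  25  25  20  21 152 151 102
214  48  71 213 215  89  33  19  18  24  28  26  25  25  25  25  25  26  25  26  26  21  18  87 104 101
214  66  30 192 213  76  32  19  19  22  24  26  24  26  28  25  23  25  20  21  19  18  18  87 102 100
215  59  31  70 192  70  31  21  21  19  21  22  20  22  26  22  23  21  18  20  20  21  21  81 121  99
 76  59  38  30 146  83  44  21  20  18  21  20  19  24  22  23  23  16  21  22  21  18  20  84 134 131
[[337.8, 183.5], [319.3, 182.7], [314.8, 184.5], [311.7, 186.9], [310.4, 189.7], [315.8, 196.3], [340.0, 195.2]] (np.float64(327.09263490027104), np.float64(189.6956313105066))
```

Contact at 9 N with roughly 8 N/mm stiffness. I'll ease off slightly and roll clockwise, the tool turning with the tub.

>>> {"api": "send_rows", "payload": {"moves": [[[-0.0001,0.0003,0],[0,0,0],1],[[0.0034,0.0012,0],[0,0,-3],1],[[0.0034,0.001,0],[0,0,-3],1],[[0.0035,0.0008,0],[0,0,-3],1],[[0.0035,0.0007,0],[0,0,-3],1],[[0.0035,0.0005,0],[0,0,-3],1],[[0.0036,0.0003,0],[0,0,-3],1],[[0,0,0],[0,0,0],1]]}}

```text
clock: 6.3
position: [0.616, 0.0049, 0.0455]
ee_rot: [179.9, 0.0, -178.2]
ft_force: [1.2, 10.0, 1.5]
width: 0.004
grasp_force: 5.3
```

```bash
cat >> h.py <<'E'
def arc(n,step=3.,r=None,cmd=None):
    "next n rows about AX from the measured angle (clockwise)"
    o=bot.get_obs();d=o["position"][:2]-AX;r=r or np.hypot(*d);a=np.arctan2(d[1],d[0]);s=np.radians(step)
    print([np.round(1e4*r*np.array([np.cos(a-(i+1)*s)-np.cos(a-i*s),np.sin(a-(i+1)*s)-np.sin(a-i*s)])).astype(int).tolist() for i in range(n)],"x0.1mm; inward mm",np.round(-d/np.hypot(*d),2))
E
python3 -c "
from h import *
look();arc(8)"
```

```text
t 6.3 r 69.0 alpha 92.5 z 0.0455 Fn 9.91 Ft -1.61 Fz 1.45 yaw -178.2
dark c [ 0.6128 -0.0701] n 16 strip [ 0.619  -0.0288] ang about axis 90.0
[[36, 1], [36, -1], [36, -3], [36, -5], [35, -7], [35, -9], [35, -11], [34, -12]] x0.1mm; inward mm [ 0.04 -1.  ]
```

>>> {"api": "send_rows", "payload": {"moves": [[[0,0.0004,0],[0,0,0],1],[[0.0036,0.0001,0],[0,0,-3],1],[[0.0036,-0.0001,0],[0,0,-3],1],[[0.0036,-0.0003,0],[0,0,-3],1],[[0.0036,-0.0005,0],[0,0,-3],1],[[0.0035,-0.0007,0],[0,0,-3],1],[[0.0035,-0.0009,0],[0,0,-3],1],[[0.0035,-0.0011,0],[0,0,-3],1],[[0.0034,-0.0012,0],[0,0,-3],1],[[0,0,0],[0,0,0],1]]}}

```text
clock: 7.6
position: [0.6448, 0.0003, 0.0456]
ee_rot: [179.9, 0.0, 157.8]
ft_force: [3.7, 9.2, -0.0]
width: 0.001
grasp_force: 4.7
```

```bash
python3 -c "
from h import *
look();arc(10)"
```

```text
t 7.6 r 69.31 alpha 68.2 z 0.0456 Fn 9.88 Ft -0.05 Fz -0.02 yaw 157.8
dark c [ 0.613  -0.0707] n 16 strip [ 0.6332 -0.0318] ang about axis 66.1
[[33, -14], [33, -16], [32, -18], [31, -19], [30, -21], [28, -22], [27, -24], [26, -25], [25, -27], [23, -28]] x0.1mm; inward mm [-0.37 -0.93]
```

>>> {"api": "send_rows", "payload": {"moves": [[[0.0002,0.0005,0],[0,0,0],1],[[0.0033,-0.0014,0],[0,0,-3],1],[[0.0033,-0.0016,0],[0,0,-3],1],[[0.0032,-0.0018,0],[0,0,-3],1],[[0.0031,-0.0019,0],[0,0,-3],1],[[0.003,-0.0021,0],[0,0,-3],1],[[0.0028,-0.0022,0],[0,0,-3],1],[[0.0028,-0.0024,0],[0,0,-3],1],[[0.0026,-0.0025,0],[0,0,-3],1],[[0.0025,-0.0027,0],[0,0,-3],1],[[0.0023,-0.0028,0],[0,0,-3],1],[[0,0,0],[0,0,0],1]]}}

```text
clock: 9.15
position: [0.6735, -0.0218, 0.0454]
ee_rot: [180.0, 0.0, 127.8]
ft_force: [2.2, 0.5, -0.3]
width: 0.005
grasp_force: 1.5
```

```bash
python3 -c "
from h import *
look();arc(10)"
```

```text
t 9.15 r 68.9 alpha 37.7 z 0.0454 Fn 2.01 Ft -0.93 Fz -0.35 yaw 127.8
dark c [ 0.6131 -0.0717] n 20 strip [ 0.6321 -0.0391] ang about axis 62.2
[[21, -29], [20, -30], [18, -31], [17, -32], [15, -33], [13, -34], [11, -34], [10, -35], [8, -35], [6, -36]] x0.1mm; inward mm [-0.79 -0.61]
```

It slipped in the last stretch. I'll press in 0.8 mm and continue in shorter steps.

>>> {"api": "send_rows", "payload": {"moves": [[[-0.0005,-0.0004,0],[0,0,0],1],[[0,0,0],[0,0,0],1],[[0.0021,-0.0029,0],[0,0,-3],1],[[0.002,-0.003,0],[0,0,-3],1],[[0.0018,-0.0031,0],[0,0,-3],1],[[0.0017,-0.0032,0],[0,0,-3],1],[[0,0,0],[0,0,0],1]]}}

```text
clock: 10.07
position: [0.6805, -0.0343, 0.0455]
ee_rot: [180.0, 0.0, 115.9]
ft_force: [4.6, 2.2, -1.2]
width: 0.002
grasp_force: 2.3
```

```bash
python3 -c "
from h import *
look();arc(10)"
```

```text
t 10.07 r 68.28 alpha 25.8 z 0.0455 Fn 5.09 Ft -0.01 Fz -1.19 yaw 115.9
dark c [ 0.6128 -0.072 ] n 22 strip [ 0.635  -0.0443] ang about axis 50.8
[[15, -33], [13, -33], [11, -34], [9, -34], [8, -35], [6, -35], [4, -36], [2, -36], [0, -36], [-2, -36]] x0.1mm; inward mm [-0.9  -0.44]
```

>>> {"api": "send_rows", "payload": {"moves": [[[-0.0003,-0.0001,0],[0,0,0],1],[[0.0015,-0.0033,0],[0,0,-3],1],[[0.0013,-0.0033,0],[0,0,-3],1],[[0.0011,-0.0034,0],[0,0,-3],1],[[0.0009,-0.0034,0],[0,0,-3],1],[[0.0007,-0.0035,0],[0,0,-3],1],[[0.0005,-0.0035,0],[0,0,-3],1],[[0,0,0],[0,0,0],1]]}}

```text
clock: 11.12
position: [0.6858, -0.055, 0.0455]
ee_rot: [-180.0, 0.0, 97.9]
ft_force: [2.4, -0.4, 0.5]
width: 0.01
grasp_force: 0.8
```

```bash
python3 -c "
from h import *
look();arc(10)"
```

```text
t 11.12 r 67.42 alpha 7.6 z 0.0455 Fn 2.37 Ft -0.73 Fz 0.51 yaw 97.9
dark c [ 0.6121 -0.0723] n 24 strip [ 0.6372 -0.048 ] ang about axis 41.4
[[4, -35], [2, -35], [0, -35], [-2, -35], [-4, -35], [-5, -35], [-7, -35], [-9, -34], [-11, -34], [-13, -33]] x0.1mm; inward mm [-0.99 -0.13]
```

>>> {"api": "send_rows", "payload": {"moves": [[[-0.0006,-0.0001,0],[0,0,0],1],[[0,0,0],[0,0,0],1],[[0.0003,-0.0035,0],[0,0,-3],1],[[0.0001,-0.0035,0],[0,0,-3],1],[[-0.0001,-0.0035,0],[0,0,-3],1],[[-0.0003,-0.0035,0],[0,0,-3],1],[[-0.0005,-0.0035,0],[0,0,-3],1],[[-0.0006,-0.0035,0],[0,0,-3],1],[[0,0,0],[0,0,0],1]]}}

```text
clock: 12.3
position: [0.6841, -0.076, 0.0455]
ee_rot: [-180.0, 0.0, 79.9]
ft_force: [0.6, -1.5, 0.2]
width: 0.006
grasp_force: 0.6
```

```bash
python3 -c "
from h import *
look();arc(10)"
```

```text
t 12.3 r 66.21 alpha -10.5 z 0.0455 Fn 0.88 Ft -1.34 Fz 0.24 yaw 79.9
dark c [ 0.6114 -0.0723] n 27 strip [ 0.6395 -0.0539] ang about axis 26.3
[[-7, -34], [-9, -34], [-11, -33], [-12, -32], [-14, -32], [-16, -31], [-17, -30], [-19, -29], [-20, -28], [-22, -27]] x0.1mm; inward mm [-0.98  0.18]
```

>>> {"api": "send_rows", "payload": {"moves": [[[-0.0007,0.0001,0],[0,0,0],1],[[0,0,0],[0,0,0],1],[[-0.0009,-0.0034,0],[0,0,-3],1],[[-0.0011,-0.0034,0],[0,0,-3],1],[[-0.0013,-0.0033,0],[0,0,-3],1],[[-0.0014,-0.0032,0],[0,0,-3],1],[[-0.0016,-0.0031,0],[0,0,-3],1],[[-0.0018,-0.003,0],[0,0,-3],1],[[0,0,0],[0,0,0],1]]}}

```text
clock: 13.48
position: [0.6755, -0.0953, 0.0455]
ee_rot: [180.0, 0.0, 61.9]
ft_force: [2.4, -2.2, -0.5]
width: 0.005
grasp_force: 1.7
```

```bash
python3 -c "
from h import *
look();arc(10)"
```

```text
t 13.47 r 64.6 alpha -29.0 z 0.0455 Fn 3.12 Ft -0.75 Fz -0.55 yaw 61.9
dark c [ 0.6114 -0.0717] n 30 strip [ 0.639  -0.0615] ang about axis 7.1
[[-17, -29], [-19, -28], [-20, -27], [-22, -26], [-23, -25], [-24, -24], [-25, -22], [-26, -21], [-28, -20], [-29, -18]] x0.1mm; inward mm [-0.87  0.49]
```

>>> {"api": "send_rows", "payload": {"moves": [[[-0.0003,0.0002,0],[0,0,0],1],[[-0.0019,-0.0028,0],[0,0,-3],1],[[-0.0021,-0.0027,0],[0,0,-3],1],[[-0.0022,-0.0026,0],[0,0,-3],1],[[-0.0024,-0.0025,0],[0,0,-3],1],[[-0.0025,-0.0024,0],[0,0,-3],1],[[0,0,0],[0,0,0],1]]}}

```text
clock: 14.4
position: [0.6642, -0.1084, 0.0455]
ee_rot: [180.0, -0.0, 46.8]
ft_force: [3.6, -4.4, -1.8]
width: 0.003
grasp_force: 2.6
```

```bash
python3 -c "
from h import *
look();arc(10)
c=bot.read_camera('top');s=bot.read_camera('side')
a=cv2.convertScaleAbs(cv2.resize(c['image'][150:250,280:380],None,fx=4,fy=4,interpolation=cv2.INTER_CUBIC),alpha=1.6)
b=cv2.resize(s['image'][150:250,280:380],None,fx=4,fy=4,interpolation=cv2.INTER_CUBIC)
cv2.imwrite('pics/z2.png',np.hstack([a,b]))"
```

```text
t 14.4 r 63.31 alpha -44.5 z 0.0455 Fn 5.63 Ft -0.65 Fz -1.83 yaw 46.8
dark c [ 0.6108 -0.0713] n 32 strip [ 0.6366 -0.0666] ang about axis -8.4
[[-24, -23], [-25, -22], [-26, -20], [-27, -19], [-28, -18], [-29, -16], [-30, -15], [-30, -13], [-31, -11], [-32, -10]] x0.1mm; inward mm [-0.71  0.7 ]
```

View pics/z2.png

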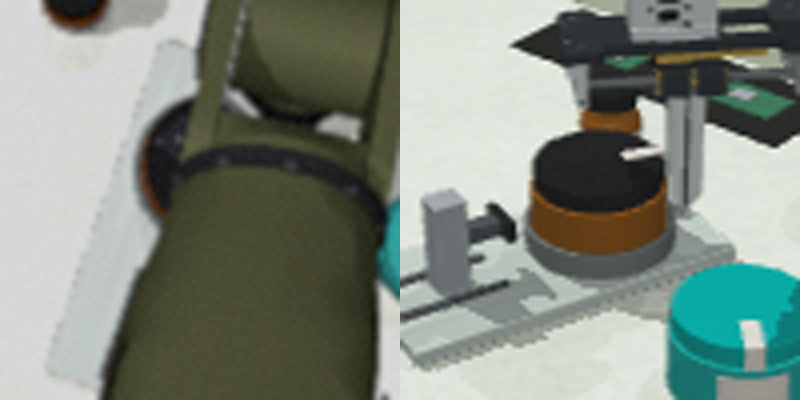

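The side crop shows the strip from (622,157) to (660,148), on the lid centred near (599,170). The tub is upright and the finger is at its right.

```bash
python3 -c "
from h import *
s=bot.read_camera('side')
Q=lambda x,y:onz(s,280+(x-400+.5)/4-.5,150+(y+.5)/4-.5,.08)[:2]
a,b,c=Q(622,157),Q(660,148),Q(599,167)
A=lambda d:round(np.degrees(np.arctan2(d[1],d[0])),1)
print(a,b,c,'strip dir',A(b-a),'c->b',A(b-c),'c->mid',A((a+b)/2-c),np.hypot(*(b-c)),np.hypot(*(a-c)))
for t in (0,-10,-20): print(t,[np.round(4*(np.array(proj(s,[c[0]+r*np.cos(np.radians(t)),c[1]+r*np.sin(np.radians(t)),.08]))-[280,150])+[400,0]) for r in(.018,.048)])
"
```

```text
[ 0.63543866 -0.07464245] [ 0.6631903  -0.08734583] [ 0.61396555 -0.07129108] strip dir -24.6 c->b -18.1 c->mid -15.3 0.0517767437538504 0.02173306114067177
0 [array([614., 156.]), array([640., 140.])]
-10 [array([617., 157.]), array([649., 144.])]
-20 [array([619., 159.]), array([655., 149.])]
```

The label may already be close. I'll withdraw, clear the view and check from above.

>>> {"api": "send_rows", "payload": {"moves": [[[0.007,-0.007,0],[0,0,0],1],[[0.01,-0.01,0],[0,0,0],1],[[0,0,0.04],[0,0,5],1],[[0,0,0.06],[0,0,5],1],[[-0.02,0.03,0.05],[0,0,5],1],[[-0.02,0.04,0],[0,0,5],1],[[-0.02,0.04,0],[0,0,5],1],[[-0.02,0.04,0],[0,0,0],1],[[-0.02,0.04,0],[0,0,0],1],[[-0.02,0.04,0],[0,0,0],1],[[-0.02,0.04,0],[0,0,0],1],[[-0.02,0.04,0],[0,0,0],1],[[0,0,0],[0,0,0],1],[[0,0,0],[0,0,0],1]]}}

```text
clock: 16.35
position: [0.5214, 0.1847, 0.1955]
ee_rot: [-180.0, 0.0, 71.9]
ft_force: [0.1, -0.3, 0.8]
width: 0.004
grasp_force: 0.0
```

```bash
python3 -c "
from h import *
look()
c=bot.read_camera('top');s=bot.read_camera('side')
a=cv2.convertScaleAbs(cv2.resize(c['image'][150:250,290:370],None,fx=5,fy=5,interpolation=cv2.INTER_CUBIC),alpha=1.6)
b=cv2.resize(s['image'][165:245,290:370],None,fx=5,fy=5,interpolation=cv2.INTER_CUBIC)
cv2.imwrite('pics/z3.png',np.hstack([a,np.vstack([b,b[:100]*0])]))
L,e=lid(c);print(L,strip(c,L))
"
```

```text
t 16.35 r 267.16 alpha 111.4 z 0.1955 Fn -0.32 Ft 0.01 Fz 0.81 yaw 71.9
dark c [ 0.6107 -0.0712] n 28 strip [ 0.6434 -0.0716] ang about axis -17.3
[ 0.61519545 -0.06462276] (np.float64(-25.307963683714814), 33)
```

View pics/z3.png

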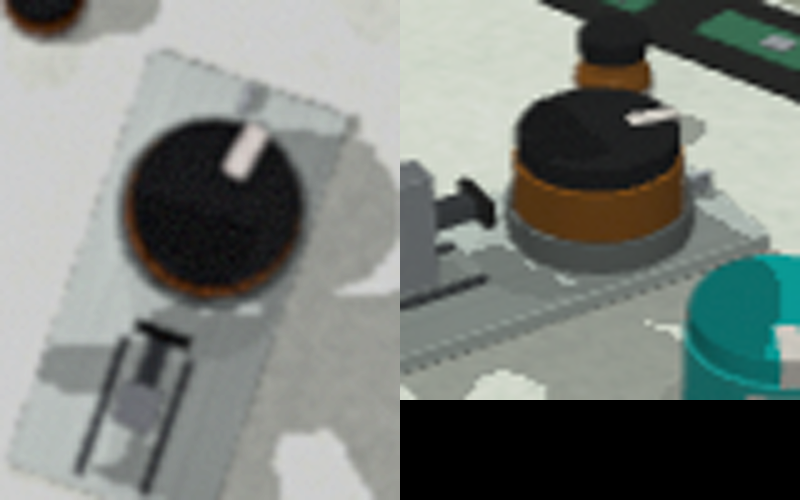

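The top crop shows the strip from (256,125) to (233,178), roughly along the line to the pointer at (254,95) and slightly past it clockwise. I'll measure that at sub-pixel level.

```bash
cat >> h.py <<'E'
def fine(n=4,cam="top"):
    ims=[];
    for _ in range(n): c=bot.read_camera(cam);ims.append(c["image"].astype(float))
    g=np.mean(ims,0).mean(2)
    x0,y0=295,155;g=g[y0:y0+70,x0:x0+70];k=4;G=cv2.resize(g,None,fx=k,fy=k,interpolation=cv2.INTER_CUBIC)
    W=lambda u,v,z=.08:onz(c,x0+(u+.5)/k-.5,y0+(v+.5)/k-.5,z)[:2]
    V,U=np.mgrid[0:G.shape[0],0:G.shape[1]]
    P=np.array([W(u,v) for u,v in zip(U.ravel(),V.ravel())]).reshape(*G.shape,2)
    return c,G,P
def lab(n=4):
    c,G,P=fine(n)
    d=P-AX;r=np.hypot(d[...,0],d[...,1])
    dark=((G<40)&(r<.06)).astype(np.uint8)
    dark=cv2.morphologyEx(dark,cv2.MORPH_OPEN,np.ones((5,5)))
    k=max(cv2.findContours(dark,0,1)[0],key=cv2.contourArea);h=cv2.convexHull(k)[:,0]
    pts=P[h[:,1],h[:,0]]
    A=np.c_[2*pts,np.ones(len(pts))];q=np.linalg.lstsq(A,(pts**2).sum(1),rcond=None)[0];C=q[:2];R=np.sqrt(q[2]+C@C)
    d=P-C;r=np.hypot(d[...,0],d[...,1]);base=np.median(G[r<.015])
    w=np.clip(G-base-25,0,None)*(r<.042)*(r>.012)
    m=(P*w[...,None]).sum((0,1))/w.sum();q=(P-m).reshape(-1,2);S=(q*w.reshape(-1,1)).T@q/w.sum()
    ax=np.linalg.eigh(S)[1][:,1];ax*=np.sign(ax@(m-C))
    an=lambda v:round(float(np.degrees(np.arctan2(v[1],v[0]))),1)
    print("lid",np.round(C,4),"R",round(R,4),"radial ang",an(m-C),"strip axis ang",an(ax),"r mean",np.hypot(*(m-C)))
    return c,C
E
python3 -c "
from h import *
lab()
c,G,P=fine(1)
s=np.mean([bot.read_camera('top')['image'].astype(float) for _ in range(3)],0).mean(2)
# plate left edge, sub-pixel: max gradient along rows
pts=[]
for v in range(172,236,2):
    u0=int(280+ (152-(v*5-750-50)*142/415+50)/5)-0
    row=s[v,u0-8:u0+9];g=np.abs(np.diff(row));pts.append((u0-8+.5+(g**2@np.arange(len(g)))/(g**2).sum(),v))
W=np.array([onz(c,u,v,.012)[:2] for u,v in pts]);l=cv2.fitLine(W.astype(np.float32),cv2.DIST_HUBER,0,.01,.01).ravel();print('plate edge yaw',np.degrees(np.arctan2(l[1],l[0])),l[2:])
p=[ (W-l[2:])@np.array([-l[1],l[0]])];print(np.round(np.array(p)*1e3,1))
"
```

```text
lid [ 0.6163 -0.0642] R 0.0503 radial ang -26.6 strip axis ang -28.9 r mean 0.0325280446246709
plate edge yaw -24.327816 [0.6005146  0.00277474]
[[ 16.7   6.9   0.2  -2.   -0.5   1.5   1.2   1.4  -0.3  -1.   -3.3  -6.
   -8.7 -11.8  -9.3  -5.6   7.4   6.2   4.6   4.4   1.9   5.5   2.8   3.7
    2.7   1.3   1.2  -2.2 -13.1  -0.2  -0.5  -0.9]]
```

Label is at about -27° and the stand at about -19°, so it overshot by roughly 7–8°. I'll nudge it back counter-clockwise from the left side.

>>> {"api": "send_rows", "payload": {"moves": [[[0.0125,-0.02,0],[0,0,-9],1],[[0.0125,-0.02,0],[0,0,-9],1],[[0.0125,-0.02,0],[0,0,-9],1],[[0.0125,-0.02,0],[0,0,-9],1],[[0.0125,-0.02,0],[0,0,-9],1],[[0.0125,-0.02,0],[0,0,-9],1],[[0.0125,-0.02,0],[0,0,-9],1],[[0.0125,-0.02,0],[0,0,-9],1],[[0,0,-0.05],[0,0,0],1],[[0,0,-0.05],[0,0,0],1],[[0,0,-0.04],[0,0,0],1],[[0,0,-0.01],[0,0,0],1],[[0,-0.01,0],[0,0,0],1],[[0,-0.005,0],[0,0,0],1],[[0,-0.002,0],[0,0,0],1],[[0,0,0],[0,0,0],1],[[0,0,0],[0,0,0],1]]}}

```text
clock: 19.02
position: [0.6212, 0.0081, 0.0457]
ee_rot: [-180.0, -0.0, -0.2]
ft_force: [-0.0, 0.0, 0.8]
width: 0.009
grasp_force: 0.0
```

>>> {"api": "send_rows", "payload": {"moves": [[[0,-0.003,0],[0,0,0],1],[[0,-0.001,0],[0,0,0],1],[[0,-0.001,0],[0,0,0],1],[[0,-0.001,0],[0,0,0],1],[[0,0,0],[0,0,0],1]]}}

```text
clock: 19.65
position: [0.6211, 0.0019, 0.0454]
ee_rot: [-180.0, 0.0, -0.2]
ft_force: [0.2, 0.2, 0.5]
width: 0.005
grasp_force: 0.0
```

>>> {"api": "send_rows", "payload": {"moves": [[[0,-0.001,0],[0,0,0],1],[[0,-0.001,0],[0,0,0],1],[[0,0,0],[0,0,0],1],[[0,0,0],[0,0,0],1]]}}

```text
clock: 20.15
position: [0.6211, -0.0, 0.0454]
ee_rot: [-180.0, 0.0, -0.2]
ft_force: [-0.2, -0.1, -0.1]
width: 0.004
grasp_force: 0.0
```

>>> {"api": "send_rows", "payload": {"moves": [[[0,-0.001,0],[0,0,0],1],[[0,-0.001,0],[0,0,0],1],[[0,0,0],[0,0,0],1],[[0,0,0],[0,0,0],1]]}}

```text
clock: 20.65
position: [0.6211, -0.0016, 0.0454]
ee_rot: [-180.0, -0.0, -0.2]
ft_force: [1.0, 4.4, -0.8]
width: 0.006
grasp_force: 2.6
```

>>> {"api": "send_rows", "payload": {"moves": [[[0,-0.0003,0],[0,0,0],1],[[-0.0027,0.0001,0],[0,0,2.5],1],[[-0.0027,-0.0001,0],[0,0,2.5],1],[[-0.0027,-0.0002,0],[0,0,2.5],1],[[0,0,0],[0,0,0],1]]}}

```text
clock: 21.28
position: [0.6129, -0.0021, 0.0455]
ee_rot: [-180.0, 0.0, 7.3]
ft_force: [0.3, 5.0, 0.4]
width: 0.004
grasp_force: 2.7
```

>>> {"api": "send_rows", "payload": {"moves": [[[0,0.01,0],[0,0,0],1],[[0,0.02,0],[0,0,0],1],[[0,0.02,0.05],[0,0,9],1],[[0,0.02,0.06],[0,0,9],1],[[-0.01,0.04,0.04],[0,0,9],1],[[-0.02,0.04,0],[0,0,9],1],[[-0.02,0.02,0],[0,0,9],1],[[-0.02,0.02,0],[0,0,9],1],[[-0.02,0.01,0],[0,0,9],1],[[-0.02,0,0],[0,0,0],1],[[-0.02,0,0],[0,0,0],1],[[0,0,0],[0,0,0],1]]}}

```text
clock: 22.78
position: [0.4823, 0.1981, 0.1952]
ee_rot: [180.0, -0.0, 70.4]
ft_force: [-0.5, 0.7, 0.4]
width: 0.002
grasp_force: 0.0
```

```bash
python3 -c "
from h import *
where();lab();c=bot.read_camera('top')
a=cv2.convertScaleAbs(cv2.resize(c['image'][150:250,290:370],None,fx=6,fy=6,interpolation=cv2.INTER_CUBIC),alpha=1.6)
cv2.imwrite('pics/z4.png',a)
"
```

```text
t 22.77 r 295.66 alpha 117.5 z 0.1952 Fn 0.82 Ft 0.14 Fz 0.42 yaw 70.4
lid [ 0.6166 -0.064 ] R 0.0505 radial ang -20.5 strip axis ang -20.8 r mean 0.032774811766749956
```

View pics/z4.png

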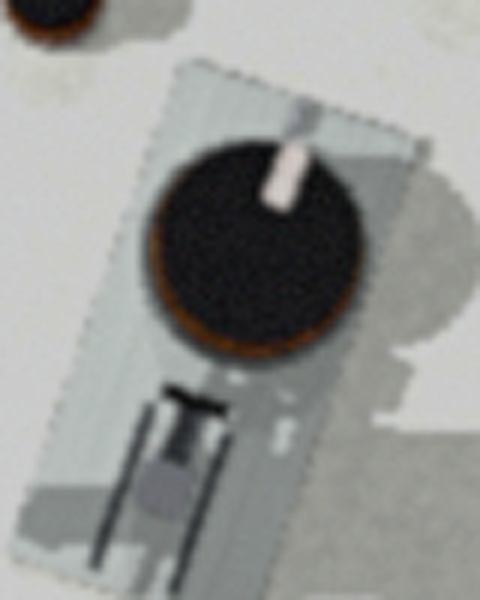

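The label now points at about -20.6°, in line with the pointer at top crop (303,118). Next is the brake, with its block at (162,488); I'll come down behind it.

>>> {"api": "send_rows", "payload": {"moves": [[[-0.0018,-0.026,0],[0,0,0],1],[[-0.0018,-0.026,0],[0,0,0],1],[[-0.0018,-0.026,0],[0,0,0],1],[[-0.0018,-0.026,0],[0,0,0],1],[[-0.0018,-0.026,0],[0,0,0],1],[[-0.0018,-0.026,0],[0,0,0],1],[[-0.0018,-0.026,0],[0,0,0],1],[[-0.0018,-0.026,0],[0,0,0],1],[[0,0,-0.05],[0,0,0],1],[[0,0,-0.05],[0,0,0],1],[[0,0,-0.03],[0,0,0],1],[[0,0,-0.005],[0,0,0],1],[[0,0,0],[0,0,0],1],[[0,0,0],[0,0,0],1]]}}

```text
clock: 24.78
position: [0.4694, -0.0108, 0.061]
ee_rot: [179.9, -0.0, 70.3]
ft_force: [-0.1, -0.0, 0.6]
width: 0.002
grasp_force: 0.0
```

>>> {"api": "send_rows", "payload": {"moves": [[[0.0047,-0.0017,0],[0,0,0],1],[[0.0047,-0.0017,0],[0,0,0],1],[[0.0019,-0.0007,0],[0,0,0],1],[[0.0019,-0.0007,0],[0,0,0],1],[[0.0019,-0.0007,0],[0,0,0],1],[[0.0019,-0.0007,0],[0,0,0],1],[[0,0,0],[0,0,0],1]]}}

```text
clock: 25.65
position: [0.4856, -0.0169, 0.0597]
ee_rot: [-180.0, -0.0, 70.3]
ft_force: [-1.3, -0.2, 0.7]
width: 0.005
grasp_force: 0.7
```

>>> {"api": "send_rows", "payload": {"moves": [[[0.0019,-0.0007,0],[0,0,0],1],[[0.0019,-0.0007,0],[0,0,0],1],[[0.0019,-0.0007,0],[0,0,0],1],[[0.0019,-0.0007,0],[0,0,0],1],[[0.0019,-0.0007,0],[0,0,0],1],[[0.0019,-0.0006,0],[0,0,0],1],[[0,0,0],[0,0,0],1]]}}

```text
clock: 26.52
position: [0.4972, -0.0212, 0.0597]
ee_rot: [180.0, 0.0, 70.3]
ft_force: [-0.7, 0.3, -0.0]
width: 0.008
grasp_force: 0.4
```

```bash
python3 -c "
from h import *
where()
s=bot.read_camera('side')
cv2.imwrite('pics/z5.png',cv2.resize(s['image'][160:250,255:355],None,fx=6,fy=6,interpolation=cv2.INTER_CUBIC))"
```

```text
t 26.52 r 129.09 alpha 160.7 z 0.0597 Fn 0.74 Ft -0.11 Fz -0.03 yaw 70.3
```

View pics/z5.png

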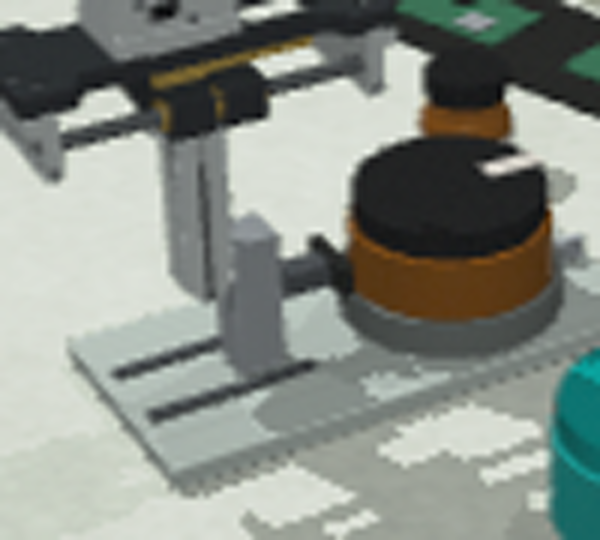

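The brake is sliding: the pad at about (330,262) is close to the glass at (355,255). I'll continue in small steps.

>>> {"api": "send_rows", "payload": {"moves": [[[0.0009,-0.0003,0],[0,0,0],1],[[0.0009,-0.0003,0],[0,0,0],1],[[0,0,0],[0,0,0],1]]}}

```text
clock: 26.95
position: [0.4988, -0.0218, 0.0597]
ee_rot: [180.0, 0.0, 70.3]
ft_force: [-2.1, -0.7, 0.8]
width: 0.006
grasp_force: 1.1
```

>>> {"api": "send_rows", "payload": {"moves": [[[0.0009,-0.0003,0],[0,0,0],1],[[0.0009,-0.0003,0],[0,0,0],1],[[0,0,0],[0,0,0],1]]}}

```text
clock: 27.32
position: [0.5007, -0.0223, 0.0597]
ee_rot: [180.0, 0.0, 70.3]
ft_force: [-1.8, -0.4, 0.1]
width: 0.006
grasp_force: 0.9
```

>>> {"api": "send_rows", "payload": {"moves": [[[0.0009,-0.0003,0],[0,0,0],1],[[0.0009,-0.0003,0],[0,0,0],1],[[0,0,0],[0,0,0],1]]}}

```text
clock: 27.7
position: [0.5025, -0.0229, 0.0597]
ee_rot: [180.0, -0.0, 70.3]
ft_force: [-2.7, -0.7, 0.1]
width: 0.003
grasp_force: 0.9
```

>>> {"api": "send_rows", "payload": {"moves": [[[0.0009,-0.0003,0],[0,0,0],1],[[0,0,0],[0,0,0],1]]}}

```text
clock: 27.95
position: [0.5033, -0.0232, 0.0597]
ee_rot: [180.0, -0.0, 70.3]
ft_force: [-2.7, -2.1, 0.5]
width: 0.008
grasp_force: 1.1
```

>>> {"api": "send_rows", "payload": {"moves": [[[0.0009,-0.0003,0],[0,0,0],1],[[0,0,0],[0,0,0],1]]}}

```text
clock: 28.2
position: [0.5042, -0.0235, 0.0597]
ee_rot: [180.0, -0.0, 70.3]
ft_force: [-3.4, -0.7, 0.3]
width: 0.004
grasp_force: 1.1
```

>>> {"api": "send_rows", "payload": {"moves": [[[0.0009,-0.0003,0],[0,0,0],1],[[0,0,0],[0,0,0],1]]}}

```text
clock: 28.45
position: [0.5051, -0.0238, 0.0597]
ee_rot: [180.0, -0.0, 70.3]
ft_force: [-3.6, -0.2, -0.3]
width: 0.005
grasp_force: 1.1
```

>>> {"api": "send_rows", "payload": {"moves": [[[0.0009,-0.0003,0],[0,0,0],1],[[0,0,0],[0,0,0],1]]}}

```text
clock: 28.7
position: [0.5061, -0.0241, 0.0597]
ee_rot: [180.0, -0.0, 70.3]
ft_force: [-2.8, -1.0, -0.2]
width: 0.005
grasp_force: 1.1
```

>>> {"api": "send_rows", "payload": {"moves": [[[0.0009,-0.0003,0],[0,0,0],1],[[0,0,0],[0,0,0],1]]}}

```text
clock: 28.95
position: [0.5064, -0.0242, 0.0597]
ee_rot: [-179.9, 0.0, 70.3]
ft_force: [-7.0, 0.3, 2.9]
width: 0.007
grasp_force: 3.3
```

```bash
python3 -c "
from h import *
where()
s=bot.read_camera('side')
g=s['image'][196:212,298:326].max(2);print('\n'.join(' '.join('%3d'%x for x in r) for r in g))"
```

```text
t 28.95 r 119.38 alpha 160.5 z 0.0597 Fn 6.67 Ft 2.04 Fz 2.88 yaw 70.3
152 151 151 150 165 216 223 224 224 223 222 223 223 222 170 104  47  26  26  31  35  36  34  36  36  36  35  34
153 153 153 151 151 166 216 224 225 225 223 224 223 223 196 151  74  26  25  27  25  30  37  35  36  35  35  35
152 151 154 151 140 129 157 217 225 224 223 164 137 135 178 133 109  58  25  24  27  26  25  27  31  28  33  34
138 136 121 110 106 106 152 214 221 221 222 121  42  42  81  91 118  90  44  25  24  26  27  27  27  28  27  26
106 107 106 107 106 108 150 210 219 221 222 122  42  40  40  51  79 101 107  69  33  25  27  25  28  27  27  27
106 106 106 107 106 108 124 208 221 174 155 103  84  54  39  39  50  83  90 116 110  68  33  25  27  25  25  28
106 107 106 107 107 108 101 142 104  85  85  85  85  85  58  40  40  49  83  86  88 109 126 112  68  51  34  27
106 107 107 107 107 108 101  88  86  85  85  86  75  72  56  36  41  39  50  82  88  87  87 100 109 124 128 111
106 107 107 107 106 108  98  71  81  74  72  61  57  59  58  37  28  29  41  80  88  88  88  89  90  91  91  93
108 106 107 107 107 107 107  74  59  58  57  57  57  59  57  34  29  30  32  79  87  87  88  90  91  91  92  93
108 107 106 107 107 107 109  73  58  58  57  57  57  58  60  37  30  30  32  80  88  87  88  89  91  90  92  93
109 108 107 105 106 108 109  73  59  56  58 116 102  70  74  58  36  30  32  79  87  86  88  88  91  91  92  93
109 107 107 106 106 108 109  73 116 125 182 196 187 113  93  83  67  58  81  88  87  88  87  89  91  92  91  93
108 107 107 106 107 108 108 181 197 198 199 189 187 113  75  75  77  81  86  88  87  87  88  89  91  91  91  93
108 107 107 106 107 107 110 184 199 199 189 186 187 113  74  69  72  79  74  79  86  87  89  89  91  91  91  91
108 108 107 106 107 106 110 154 192 189 187 187 187 145  90  76  69  68  76  83  75  79  87  89  91  92  92  92
```

>>> {"api": "send_rows", "payload": {"moves": [[[0.0004,-0.0001,0],[0,0,0],1],[[0,0,0],[0,0,0],1],[[0,0,0],[0,0,0],1]]}}

```text
clock: 29.38
position: [0.5066, -0.0243, 0.0597]
ee_rot: [-179.9, 0.0, 70.3]
ft_force: [-9.3, 1.2, 4.7]
width: 0.006
grasp_force: 4.2
```

The pad is firmly seated at about 9 N. I'll withdraw and check.

>>> {"api": "send_rows", "payload": {"moves": [[[-0.002,0.0007,0],[0,0,0],1],[[-0.01,0.0035,0],[0,0,0],1],[[-0.02,0.007,0],[0,0,0],1],[[0,0,0.04],[0,0,0],1],[[0,0,0.05],[0,0,0],1],[[0,0,0.05],[0,0,0],1],[[0,0.04,0],[0,0,0],1],[[0,0.04,0],[0,0,0],1],[[0,0.04,0],[0,0,0],1],[[0,0.04,0],[0,0,0],1],[[0,0.04,0],[0,0,0],1],[[0,0,0],[0,0,0],1],[[0,0,0],[0,0,0],1]]}}

```text
clock: 31.0
position: [0.475, 0.1864, 0.1997]
ee_rot: [180.0, 0.0, 70.3]
ft_force: [0.6, 0.3, 0.8]
width: 0.004
grasp_force: 0.0
```

```bash
python3 -c "
from h import *
where();lab();c=bot.read_camera('top');s=bot.read_camera('side')
a=cv2.convertScaleAbs(cv2.resize(c['image'][150:250,290:370],None,fx=5,fy=5,interpolation=cv2.INTER_CUBIC),alpha=1.6)
b=cv2.resize(s['image'][165:245,290:370],None,fx=5,fy=5,interpolation=cv2.INTER_CUBIC)
cv2.imwrite('pics/z6.png',np.hstack([a,np.vstack([b,b[:100]*0])]))"
```

```text
t 31.0 r 288.84 alpha 119.9 z 0.1997 Fn -0.02 Ft -0.67 Fz 0.76 yaw 70.3
lid [ 0.6156 -0.0632] R 0.0514 radial ang -21.0 strip axis ang -28.0 r mean 0.03368885960315892
```

View pics/z6.png

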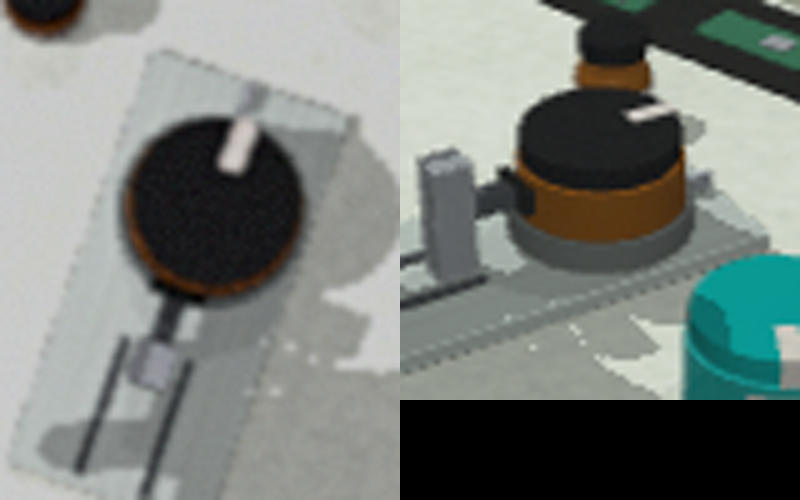

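The top crop shows the strip at (244,122)–(232,172), pointing at the pointer at (254,95), with the brake pad up against the glass at (180,290). The tub is upright and the arm is clear.

```bash
python3 -c "
from workcell import bot
print(bot.job_done())"
```

```text
the job is handed in; nothing more can be done
None
```

I handed the job in at about 31 s: the tub's label faces the pointer (measured about 2° off), the brake pad rests against the glass, the tub is upright and the arm is clear; no verdict was returned.

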